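# Tuck a counting chamber under the stage clips and hold it flat

### The job

The stereo microscope's head is swung aside so that its stage can be loaded. Fetch the teal egg-counting chamber from the bench, lay it flat on the stage and slide its long edge in under the upturned toes of both spring clips, without prying the clips up, until the chamber sits square and centred on the round white disc. Finish still holding it there, pressed flat on the stage with a steady, moderate push (about 8 N), so that a colleague can tighten the clip screws; leave the slide box, the jar and the tube rack where they are.

Things in the scene. Friction and masses are not known exactly. Their poses are not given: they have to be found in the camera images.
- chamber_c (a point): centre of the egg-counting chamber: a flat rigid acrylic plate, teal with two pale ruled squares on top, 80 mm long (its x), 40 wide (its y), 6 thick (its z, up), about 40 g, the same either way round. It starts flat on the bench (this point 3 mm above it), in any of three places. Gripped across its 40 mm width it can be taken with the fingertips close above the bench.
- stage: the microscope's stage, the flat top of its base; origin at its centre on the top surface, 30 mm above the bench, in a flush round white disc (95 mm over its dark rim). z up, +y to the rear of the stand (clips, pillar). The flat top reaches 90 mm to -y, 180 to +y, 100 to each side in x. The chamber belongs with its centre over this point and its long side along this x, slid in from the front, towards +y.
- stand: the fixed cream stand of the stereo microscope, origin on the bench right under the stage centre, axes as the stage's. Steel pillar at y = 150 mm, 25 mm thick, 300 high, with a 44 mm foot collar. The head hangs on it, swung away to the rear (+x, +y): its lowest part is 160 mm above the bench, some 230 mm from the stage centre.
- clip_a_toe (a point): middle of the lower front edge of the upturned toe of spring clip A, a steel blade 9 mm wide: at rest 32 mm to the stage's -x side, 0.5 mm behind (+y) the stage centre, 8.8 mm above the stage. Behind the toe the blade slopes down to a rounded bend (y = 10 mm, 4.5 mm above the stage), rises to 9 mm at y = 30 and ends at a screw post at y = 62.
- clip_b_toe (a point): the same point of the equal clip B, 32 mm to the stage's +x side. 55 mm lie free between the two blades, enough for one finger. Slid in flat, the 6 mm chamber wedges each bend up 1.5 mm by itself, against a light spring (about 1 N per clip).
- clip_a (a joint): lift angle of clip A about its screw post, rad: 0 at rest, about 0.03 with the chamber properly under it (the bend stands 52 mm from the hinge); beyond 0.08 it counts as pried up.
- clip_b (a joint): the same for clip B.
- slide_box: closed red and white box of glass slides on the bench, 83 x 55 mm and 35 mm high, origin at the middle of its underside; a bystander.
- jar: small clear sample jar with a red cap on the bench, 44 mm across and 55 mm high, origin at the middle of its underside; a bystander.
- tube_rack: steel tube rack with a few capped tubes, 64 x 200 mm and 102 mm high over the caps, origin at the middle of its underside; a bystander.
Mind the look-alikes: they are no part of the job. Of the things that look like the part that bears chamber_c, the middle-sized one is meant.

How it is judged:
On the way, in this order (a step that is already met when the one before it is completed fails the run):
1. the chamber lies flat on the stage in front of the clips, not yet under them (contact force between chamber and stage above 0.15 N and x of chamber_c in the frame of stage between -0.025 and 0.025 m and y of chamber_c in the frame of stage between -0.075 and -0.016 m and z of chamber_c in the frame of stage between 0.0015 and 0.005 m and angle between the z axis of chamber_c and the z axis of stage, either way round below 0.06 rad), for 0.05 s.
2. its long edge is tucked under both clips, the chamber flat and centred (x of chamber_c in the frame of stage between -0.008 and 0.008 m and y of chamber_c in the frame of stage between -0.007 and 0.007 m and z of chamber_c in the frame of stage between 0.0015 and 0.0042 m and angle between the z axis of chamber_c and the z axis of stage, either way round below 0.04 rad and angle between the x axis of chamber_c and the x axis of stage, either way round below 0.12 rad and value of joint each of clip_a, clip_b above 0.012 rad), for 0.1 s.
At the end, for the whole second after the job is handed in: Chamber flat on the stage (tilt under 0.04 rad), centred within 8 mm in stage x and 7 mm in y, square within 0.12 rad, both clips bearing on it (over 0.012 rad); the gripper still touches it and it bears on the stage with 5 to 35 N (clips and weight give about 2.5 N), at rest (all of step 2 and contact force between chamber and stage between 5 and 35 N and contact force between the fingers and chamber above 1.5 N and linear speed of chamber below 0.01 m/s); the arm keeps its last pose, push and grip.
It fails at once if a clip is pried up (lifted beyond 0.08 rad, 4 mm at its bend) (value of joint any of clip_a, clip_b above 0.08 rad).
It fails at once if the chamber is crushed on the stage with more than 40 N (contact force between chamber and stage above 40 N).
It fails at once if the slide box, jar or tube rack is moved more than 15 mm (distance of any of slide_box, jar, tube_rack from where it was at the start of the episode above 0.015 m).
It also fails if it takes over 40 s, if anything falls off the work surface, if the arm or the gripper's body presses on something with over 40 N, if the wrist force passes 120 N, or if a joint passes its speed limit or range.

### The arm

A 6-joint arm with a two-finger parallel gripper is mounted at the origin on the work surface. World frame = base frame: x ahead of the robot, y to its left, z up, the work surface at z = 0. Lengths are in m, angles in rad, forces in N, time in s.
With the tool pointing down it reaches from about 0.3 to 0.75 m from the base axis. Payload 8.5 kg.
Tool frame: the origin (TCP) lies midway between the tips of the shut fingers; the grasp point (between the pads) lies 19 mm behind it; z points along the fingers, x is the direction in which the jaws open and shut, and the axes are right-handed (so a half turn about z gives the same grasp; the last joint's range is limited). The gripper opens to 88 mm and grips with 3 to 60 N. Pads are 18 mm wide; open, the fingers measure 123 mm over their backs; the gripper's body (75 mm by 187 mm) begins 45 mm behind the grasp point.
Start: joints at [1.114, 0.381, 1.297, -0, 1.464, -0.215], TCP at [0.132, 0.534, 0.239] pointing down, gripper open.
Joint ranges: [-3.11, 3.11], [-0.89, 2.33], [0.22, 2.48], [-1.42, 4.56], [0.17, 2.85], [-2.88, 2.88]. Speed limits (rad/s): [2.39, 2.39, 3.14, 3.14, 3.14, 3.14].

### API

Orientations are given as a unit quaternion [x, y, z, w].
In Python, from plant import telemetry, optics, job gives the robot as it stands.
- The arm moves only by the shell command python3 -m crank 'ROWS' [OPENING]. ROWS is JSON, a list of rows, each a list of 2 entries, a list of its own where there are three numbers: the shift along the world's x, y, z in mm, then the turn, a rotation vector about the world's x, y, z in degrees. In form: [[[x, y, z], [wx, wy, wz]], ...]. A call has exactly 5 rows; each row shifts and turns the commanded pose from where the row before left it; what a row does not reach is not made up. A row lasts 1/12 s, in which the tool goes at most 41.7 mm and 7.16 degrees, less where a joint would pass 70% of its speed; a pose out of reach is approached as far as the arm can. A call is refused whole if a number of a shift passes 41.7 or a number of a turn 7.16, either way. A call with a gripper value outside its range is refused whole. OPENING is the closure, from 0 (fully open) to 1 (shut), set as the call begins (- or left out, the last holds). The fingers move at their own pace and stop on an object; the grip force is fixed at half the most. Time passes only in rows, so rows that do not move let the fingers close, or fill a call up. It gives the time, the measured TCP pose, the force and the opening at its end, in the units of the state.
- telemetry.get_obs(): the state, without advancing time (a new reading comes with each control period).
- optics.grab_frame(name): name is "scene" or "top"; returns a dict with "frame" (480x640x3 uint8, red, green, blue), "range_z" (480x640 float32, m along the optical axis (not along the pixel's ray), 0 where there is no reading), "intrinsics" (3x3 intrinsics, pixels), "k1" (the pictures are not rectified: a ray, as slopes to the right and down, at radius r is drawn at 1 + k1 r^2 times it, then the intrinsics apply), "R" (3x3) and "t" (3): a world point X has camera coordinates R X + t. Camera axes: x right, y down, z forward; pixel columns grow to the right and rows downward; lengths in m; the calibration is good to about 2 mm. A picture is of the moment at which its call begins.
- job.finish_job(): hands the job in, once; it reports no verdict.
The state is a dict: "t": time; "qpos": joint angles; "joint_velocities": joint speeds; "tau": joint torques, N m; "ee_pos": TCP position; "tool_rot": TCP orientation; "ft_force": force on the tool from outside, world axes, zero at the start; "moment": the same for the moment, N m; "gripper_width": opening from 0.0 (shut) to 1.0 (fully open).
Only numpy, scipy, OpenCV 4.12 (cv2) and the standard library are available. Lean on these libraries where they do the work, as an engineer would, in place of code of your own. Each camera call takes 0.05 s, during which the arm holds its last target.

## Working session

There is one attempt and no reset: what is moved stays moved. The work goes in short steps, Python scripts to look and compute and a shell command to move; the robot and the scene stay as the last step left them, time stands still between calls to the robot, and variables do not carry over. Pictures are saved under pics/ and viewed, and the job is handed in when it is done.

```bash
ls; mkdir -p pics
cat > h.py <<'E'
import numpy as np, cv2
from plant import telemetry, optics, job
def grab(n):
    f=optics.grab_frame(n); np.savez('/tmp/%s.npz'%n,**{k:np.asarray(v) for k,v in f.items()}); return f
def load(n): return dict(np.load('/tmp/%s.npz'%n))
def ray(f,u,v):
    K=np.asarray(f['intrinsics']);k=float(f['k1'])
    p=cv2.undistortPoints(np.array([[[u,v]]],float),K,np.array([k,0,0,0.]))[0,0]
    R=np.asarray(f['R']);t=np.asarray(f['t'])
    return -R.T@t, R.T@np.array([p[0],p[1],1])
def onz(f,u,v,z):
    c,d=ray(f,u,v); return c+d*(z-c[2])/d[2]
def pt(f,u,v):
    c,d=ray(f,u,v); return c+d*float(f['range_z'][int(round(v)),int(round(u))])
def save(f,name,crop=None,s=1):
    im=f['frame'][:,:,::-1]
    if crop: im=im[crop[1]:crop[3],crop[0]:crop[2]]
    cv2.imwrite('pics/'+name,cv2.resize(im,None,fx=s,fy=s,interpolation=cv2.INTER_CUBIC))
E
python3 - <<'E'
from h import *
for n in('scene','top'):
    f=grab(n); save(f,n+'0.png'); print(f['k1'],f['intrinsics'],-f['R'].T@f['t'])
print(telemetry.get_obs())
E
```

```text
pics
-0.020817127413600384 [[433.97970329   0.         312.94800348]
 [  0.         433.97970329 237.57056975]
 [  0.           0.           1.        ]] [ 1.03444266 -0.48776422  0.58222428]
-0.11534040182700668 [[531.88628044   0.         322.943991  ]
 [  0.         531.88628044 242.86344473]
 [  0.           0.           1.        ]] [ 3.95777102e-01 -7.31925795e-04  1.30979998e+00]
{'t': 0.1, 'qpos': array([ 1.11368246e+00,  3.81127261e-01,  1.29812442e+00,  1.70042599e-05,
        1.46358714e+00, -2.15284243e-01]), 'joint_velocities': array([ 2.80366137e-05,  3.20436180e-04, -2.55160085e-03, -7.96988942e-04,
        5.88624300e-04, -6.48311906e-04]), 'tau': array([ 4.88611040e-03, -4.38654542e+01, -2.24910307e+01,  7.15587591e-02,
        3.42204468e-02, -9.62829927e-05]), 'ee_pos': array([0.13159757, 0.53378332, 0.23822066]), 'tool_rot': array([ 7.87235896e-01,  6.16651649e-01, -5.64940586e-04,  2.62955942e-04]), 'ft_force': array([ 0.57873808, -1.2080635 ,  0.14651097]), 'moment': array([-0.01091382,  0.01428727,  0.03469384]), 'gripper_width': 1.0000029283524428}
```

View pics/scene0.png

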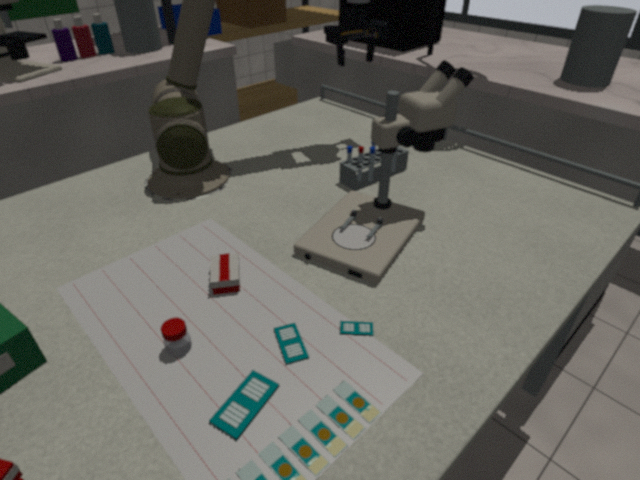

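View pics/top0.png

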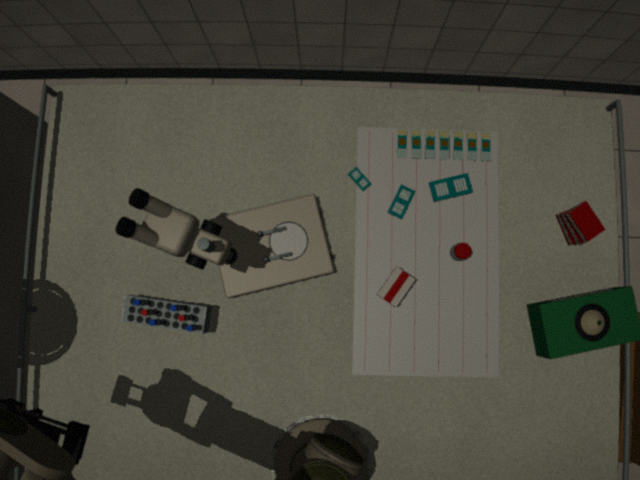

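The scene shows three teal chambers. In the top view they are at (360,178) small, (402,202) middle and (451,187) large. The stage disc is at about (290,240), with the clips entering from its left, which is world +y. Next I measure these.

Run:
```python
from h import *
for n,roi in(('top',(340,160,480,225)),('scene',(205,310,385,440))):
    f=load(n); hsv=cv2.cvtColor(f['frame'],cv2.COLOR_RGB2HSV)
    m=cv2.inRange(hsv,(80,110,40),(100,255,255)); mm=np.zeros_like(m); x0,y0,x1,y1=roi; mm[y0:y1,x0:x1]=m[y0:y1,x0:x1]
    cs,_=cv2.findContours(mm,cv2.RETR_EXTERNAL,cv2.CHAIN_APPROX_NONE)
    for c in cs:
        if cv2.contourArea(c)<80: continue
        P=np.array([onz(f,u,v,.006)[:2] for u,v in c[:,0]])
        r=cv2.minAreaRect((P*1000).astype(np.float32)); print(n,cv2.minAreaRect(c)[0],r)
# disc
for n,c0 in(('top',(290,240)),('scene',(354,237))):
    f=load(n); save(f,n+'_stage.png',(c0[0]-90,c0[1]-60,c0[0]+60,c0[1]+60),5)
f=load('top')
for u,v in((225,210),(315,196),(335,270),(228,297)):print(onz(f,u,v,.03))
```

```text
top (400.8000183105469, 201.39999389648438) ((647.4492797851562, -182.11929321289062), (37.97074508666992, 77.5313491821289), 64.5575942993164)
top (450.3540344238281, 186.97506713867188) ((688.0781860351562, -307.13909912109375), (50.12001037597656, 101.15126037597656), 15.421407699584961)
top (359.2500305175781, 178.75001525878906) ((702.0994262695312, -77.15644836425781), (56.884185791015625, 27.007638931274414), 45.63280487060547)
scene (243.63845825195312, 403.1076965332031) ((689.15283203125, -307.56951904296875), (50.887630462646484, 103.12696075439453), 15.317113876342773)
scene (290.5030822753906, 342.6754150390625) ((649.3697509765625, -183.871337890625), (37.99262237548828, 79.26469421386719), 65.36615753173828)
scene (356.5, 328.0) ((705.8880615234375, -78.93586730957031), (55.1839714050293, 27.76319694519043), 46.05370330810547)
[0.6100224  0.25112172 0.03      ]
[0.65029316 0.0316208  0.03      ]
[ 0.47060434 -0.02179387  0.03      ]
[0.39830086 0.23393221 0.03      ]
```

View pics/top_stage.png

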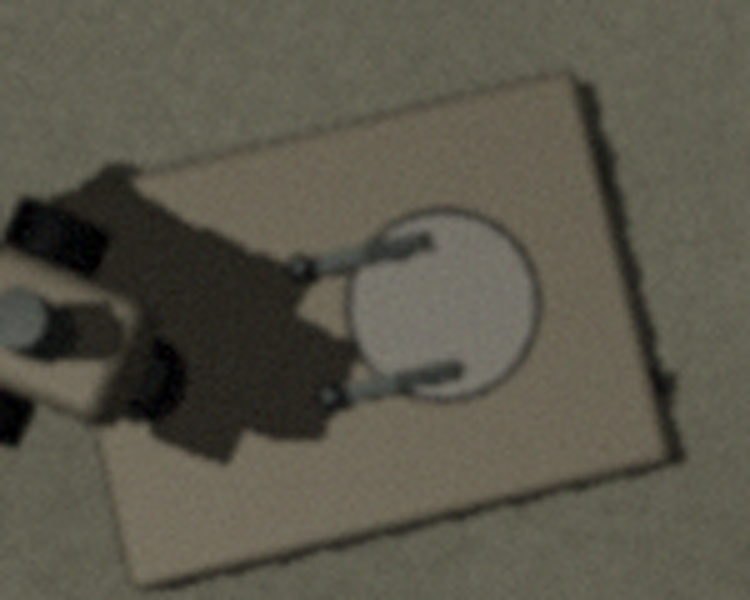

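View pics/scene_stage.png

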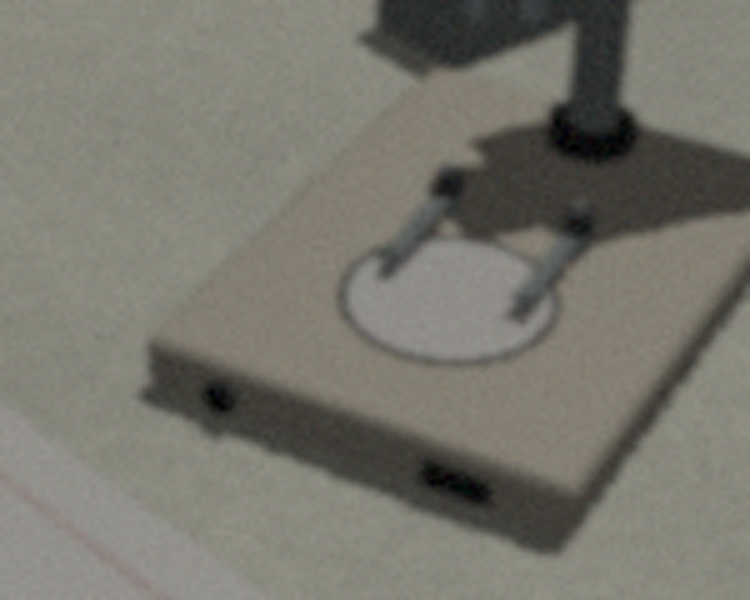

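Run:
```python
from h import *
from scipy.optimize import least_squares
for n,c0,lo in(('top',(290,240),None),('scene',(354,237),None)):
    f=load(n); g=cv2.cvtColor(f['frame'],cv2.COLOR_RGB2GRAY).astype(float); g=cv2.GaussianBlur(g,(0,0),.8)
    # radial search for dark rim in plane z=.03
    ctr=onz(f,*c0,.03)[:2]; R=f['R'];t=f['t'];K=f['intrinsics'];k=float(f['k1'])
    proj=lambda P: cv2.projectPoints(np.asarray(P,float).reshape(-1,3),cv2.Rodrigues(R)[0],t,K,np.array([k,0,0,0.]))[0][:,0]
    for it in range(4):
        pts=[]
        for a in np.radians(np.arange(0,360,4)):
            da=(np.degrees(a)+360)%360
            rr=np.arange(.040,.055,.0005)
            P=np.c_[ctr[0]+rr*np.cos(a),ctr[1]+rr*np.sin(a),np.full(rr.size,.03)]
            uv=proj(P).astype(np.float32)
            v=cv2.remap(g.astype(np.float32),uv[:,:1],uv[:,1:],cv2.INTER_LINEAR)[:,0]
            if 20<da<190: continue
            i=v.argmin()
            if 0<i<len(rr)-1: pts.append(P[i,:2])
        pts=np.array(pts)
        s=least_squares(lambda p:np.hypot(pts[:,0]-p[0],pts[:,1]-p[1])-p[2],[*ctr,.047],loss='soft_l1',f_scale=.001)
        ctr=s.x[:2]
    print(n,s.x*1000,len(pts),np.abs(s.fun).mean()*1000)
    # stage edges: canny lines near
    # front edge & side edges: sample gradient perpendicular using approx yaw
    for psi0 in (13,):
      psi=np.radians(psi0); ex=np.array([np.cos(psi),np.sin(psi)]); ey=np.array([-np.sin(psi),np.cos(psi)])
      for name,base,along,out in(('front',-ey*.09,ex,-ey),('right',ex*.1,ey,ex),('left',-ex*.1,ey,-ex)):
        E=[]
        for s_ in np.arange(-.07,.075,.005):
            rr=np.arange(-.012,.012,.0005)
            P=np.c_[(ctr+base+along*s_)+rr[:,None]*out, np.full(rr.size,.03)]
            uv=proj(P).astype(np.float32)
            v=cv2.remap(g.astype(np.float32),uv[:,:1],uv[:,1:],cv2.INTER_LINEAR)[:,0]
            d=np.abs(np.diff(v)); E.append((s_,rr[d.argmax()]))
        E=np.array(E); 
        for _ in range(3):
            p=np.polyfit(E[:,0],E[:,1],1); r=np.abs(np.polyval(p,E[:,0])-E[:,1]); E=E[r<max(.0015,np.median(r)*1.5)]
        a=along+p[0]*out; print(name,'offset mm',p[1]*1000,'yaw', np.degrees(np.arctan2(a[1],a[0]))-(0 if name=='front' else 90),len(E))
```

```text
top [539.05113651  93.55854027  46.70046201] 48 0.4553868558133907
front offset mm 1.1199851687059832 yaw 14.985119084229945 30
right offset mm -5.207213610932761 yaw 15.624372978669939 19
left offset mm -3.0482367104144976 yaw 15.544339449358901 23
scene [538.8288922   94.80432229  46.79318068] 48 0.4329248795881736
front offset mm 1.858554277138583 yaw 15.15581420064957 18
right offset mm 9.32391546162405 yaw 14.693524241732604 30
left offset mm -1.4283030063291076 yaw 15.375856892667983 23
```

Combining both views, the stage centre is about (539, 94.2) mm with yaw 15.2°. The chamber is about (648.4, -183) mm with its width axis at 65°. I'll route close to the base to stay clear of the pillar.

```bash
python3 -m crank '[[[18,-36,0],[0,0,-1]],[[18,-36,0],[0,0,-1]],[[18,-36,0],[0,0,-1]],[[18,-36,0],[0,0,-1]],[[18,-36,0],[0,0,-1]]]' 0
```

```text
t: 0.52
ee_pos: [0.2218, 0.3522, 0.2385]
tool_rot: [0.813, 0.582, -0.0, 0.0]
ft_force: [1.5, 0.7, 0.8]
gripper_width: 0.998
```

```bash
python3 -m crank '[[[18,-36,0],[0,0,-1]],[[18,-36,0],[0,0,-1]],[[18,-36,0],[0,0,-1]],[[18,-36,0],[0,0,-1]],[[18,-36,0],[0,0,-1]]]'; python3 -m crank '[[[18,-36,0],[0,0,-1]],[[18,-36,0],[0,0,0]],[[30,-27,0],[0,0,0]],[[30,-27,0],[0,0,0]],[[30,-27,0],[0,0,0]]]';  python3 -m crank '[[[30,-27,0],[0,0,0]],[[30,-27,0],[0,0,0]],[[30,-27,0],[0,0,0]],[[30,-27,0],[0,0,0]],[[30,-27,0],[0,0,0]]]'
```

```text
t: 0.93
ee_pos: [0.3118, 0.1722, 0.2388]
tool_rot: [0.838, 0.545, 0.0, 0.0]
ft_force: [0.7, 0.9, 0.6]
gripper_width: 1.0
t: 1.35
ee_pos: [0.4386, 0.019, 0.2387]
tool_rot: [0.843, 0.538, 0.0, -0.0]
ft_force: [0.7, 1.5, -0.2]
gripper_width: 1.003
t: 1.77
ee_pos: [0.5887, -0.1155, 0.2382]
tool_rot: [0.843, 0.538, -0.0, -0.0]
ft_force: [0.3, -0.7, 0.4]
gripper_width: 1.001
```

```bash
python3 -m crank '[[[20,-22.5,0],[0,0,0]],[[20,-22.5,0],[0,0,0]],[[19.5,-22.5,0],[0,0,0]],[[0,0,-40],[0,0,0]],[[0,0,-40],[0,0,0]]]'; python3 -m crank '[[[0,0,-40],[0,0,0]],[[0,0,-40],[0,0,0]],[[0,0,-28],[0,0,0]],[[0,0,-20],[0,0,0]],[[0,0,0],[0,0,0]]]'
python3 - <<'E'
from h import *
f=grab('scene'); save(f,'scene1.png',(190,230,390,380),4)
f=grab('top'); save(f,'top1.png',(340,140,500,260),5)
print(telemetry.get_obs()['ee_pos'])
E
```

```text
t: 2.18
ee_pos: [0.6488, -0.1834, 0.1588]
tool_rot: [0.843, 0.538, 0.001, 0.002]
ft_force: [0.1, -1.4, -0.4]
gripper_width: 1.0
t: 2.6
ee_pos: [0.6449, -0.1805, 0.0256]
tool_rot: [0.843, 0.538, -0.002, -0.004]
ft_force: [-1.0, 1.0, -0.7]
gripper_width: 1.005
[ 0.64723349 -0.1815476   0.03082266]
```

View pics/scene1.png

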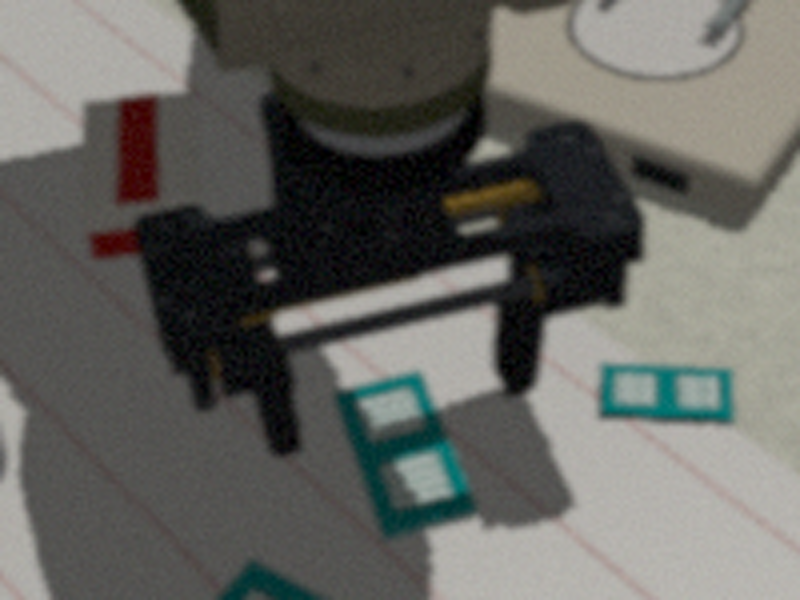

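View pics/top1.png

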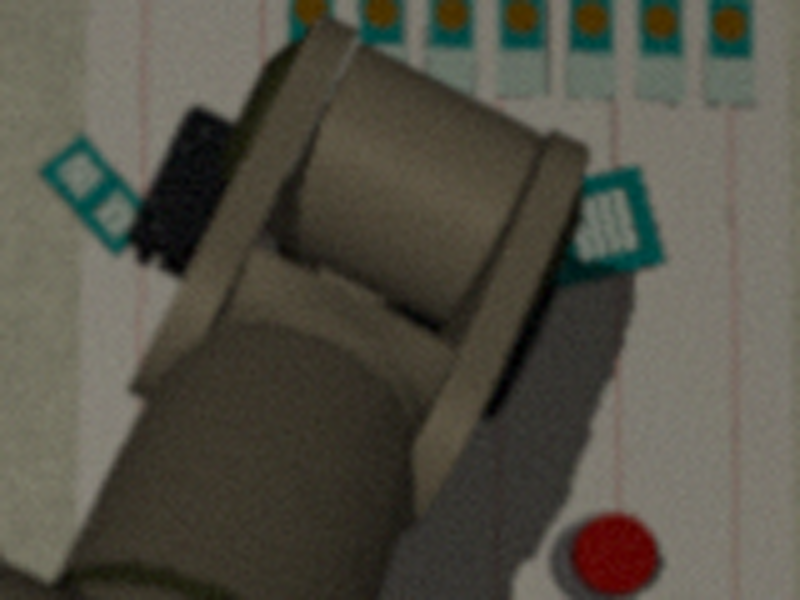

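The gripper straddles the middle chamber: tips at crop (285,450) and (515,390), chamber centre at (405,455). I'll descend gently, then close.

```bash
python3 -m crank '[[[0,0,-10],[0,0,0]],[[0,0,-9],[0,0,0]],[[0,0,-6],[0,0,0]],[[0,0,-2],[0,0,0]],[[0,0,0],[0,0,0]]]'
python3 - <<'E'
from h import *
o=telemetry.get_obs(); print(o['ee_pos'],o['ft_force'])
E
```

```text
t: 3.12
ee_pos: [0.647, -0.1814, 0.0033]
tool_rot: [0.843, 0.538, -0.0, -0.0]
ft_force: [0.3, 0.0, -0.1]
gripper_width: 0.998
[ 0.6469638  -0.18143766  0.0032631 ] [ 0.2524193   0.03655339 -0.11502167]
```

```bash
python3 -m crank '[[[0,0,-0.8],[0,0,0]],[[0,0,0],[0,0,0]],[[0,0,0],[0,0,0]],[[0,0,0],[0,0,0]],[[0,0,0],[0,0,0]]]' 1; python3 -m crank '[[[0,0,0],[0,0,0]],[[0,0,0],[0,0,0]],[[0,0,0],[0,0,0]],[[0,0,0],[0,0,0]],[[0,0,0],[0,0,0]]]'
```

```text
t: 3.53
ee_pos: [0.6473, -0.1815, 0.0032]
tool_rot: [0.843, 0.538, 0.0, 0.0]
ft_force: [-0.4, 0.1, 0.2]
gripper_width: 0.645
t: 3.95
ee_pos: [0.6472, -0.1815, 0.003]
tool_rot: [0.843, 0.538, 0.0, 0.0]
ft_force: [0.2, 0.4, -0.2]
gripper_width: 0.443
```

```bash
python3 -m crank '[[[0,0,0],[0,0,0]],[[0,0,10],[0,0,0]],[[0,0,25],[0,0,0]],[[0,0,25],[0,0,0]],[[0,0,10],[0,0,0]]]'
python3 - <<'E'
from h import *
f=grab('scene'); save(f,'scene2.png',(190,200,390,380),4)
o=telemetry.get_obs(); print(o['ee_pos'],o['ft_force'],o['gripper_width'])
E
```

```text
t: 4.37
ee_pos: [0.6484, -0.182, 0.077]
tool_rot: [0.843, 0.538, 0.001, 0.002]
ft_force: [0.6, 0.3, 0.1]
gripper_width: 0.446
[ 0.64867917 -0.1821502   0.07760215] [1.56198112 0.10026298 1.3154756 ] 0.43960799716170496
```

View pics/scene2.png

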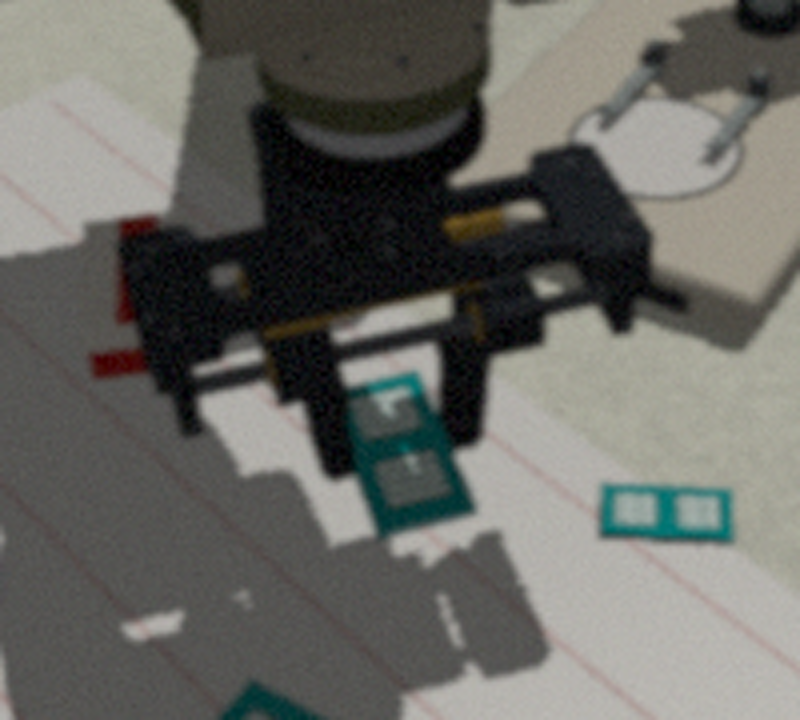

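Held and level: the chamber sits between the fingers, corners at about (350,390), (420,375), (472,512), (385,535) in the crop. I'll measure its offset from the TCP.

Run:
```python
from h import *
f=load('scene'); hsv=cv2.cvtColor(f['frame'],cv2.COLOR_RGB2HSV)
m=cv2.inRange(hsv,(80,100,25),(100,255,255)); mm=np.zeros_like(m); mm[285:338,270:312]=m[285:338,270:312]
cv2.imwrite('pics/mask2.png',cv2.resize(mm[270:345,255:325],None,fx=8,fy=8,interpolation=0))
ys,xs=np.nonzero(mm)
P=np.array([onz(f,u,v,.0805)[:2] for u,v in zip(xs,ys)])
print(cv2.minAreaRect((P*1000).astype(np.float32)))
```

```text
((652.4391479492188, -182.9373779296875), (41.716732025146484, 79.09888458251953), 67.35919952392578)
```

View pics/mask2.png

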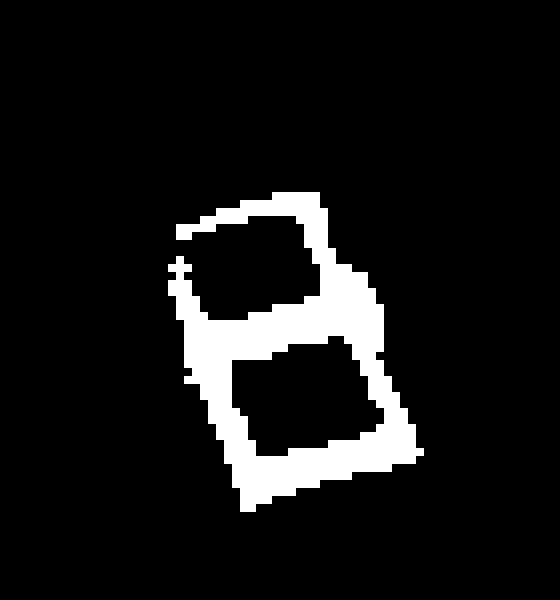

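```bash
python3 -m crank '[[[-14,32.5,0],[0,0,5.7]],[[-14,32.5,0],[0,0,5.7]],[[-14,32.5,0],[0,0,5.7]],[[-14,32.5,0],[0,0,5.7]],[[-14,32.5,0],[0,0,5.7]]]'; python3 -m crank '[[[-14,32.5,0],[0,0,5.7]],[[-14,32.5,0],[0,0,5.9]],[[0,0,-10],[0,0,0]],[[0,0,-10],[0,0,0]],[[0,0,0],[0,0,0]]]'
python3 - <<'E'
from h import *
f=grab('scene'); save(f,'scene3.png',(260,150,460,300),4)
o=telemetry.get_obs(); q=o['tool_rot'];print(o['ee_pos'],q,np.degrees(2*np.arctan2(q[1],q[0])),o['ft_force'],o['gripper_width'])
E
```

```text
t: 4.83
ee_pos: [0.5758, -0.0176, 0.0722]
tool_rot: [0.683, 0.731, -0.0, -0.001]
ft_force: [0.9, -0.0, -0.4]
gripper_width: 0.442
t: 5.25
ee_pos: [0.5485, 0.0456, 0.0507]
tool_rot: [0.608, 0.794, -0.001, -0.001]
ft_force: [-0.6, 0.3, -0.4]
gripper_width: 0.441
[0.54903521 0.04510044 0.05147845] [ 6.07837293e-01  7.94060677e-01 -6.90568562e-04 -9.94916302e-04] 105.13335788250744 [-0.50870414 -0.35609108 -0.59713223] 0.4409522338169487
```

View pics/scene3.png

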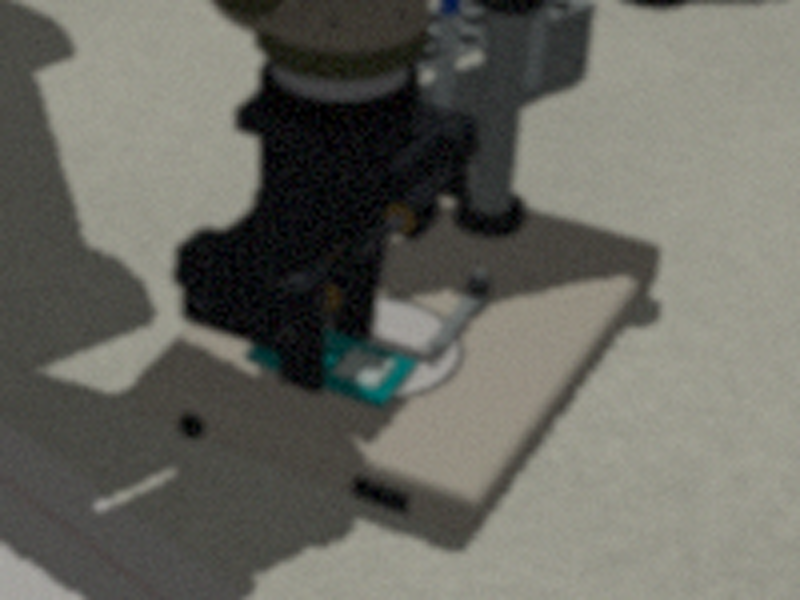

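```bash
python3 -m crank '[[[0,0,-7],[0,0,0]],[[0,0,-5],[0,0,0]],[[0,0,-3],[0,0,0]],[[0,0,0],[0,0,0]],[[0,0,0],[0,0,0]]]'; python3 -m crank '[[[0,0,-1],[0,0,0]],[[0,0,-0.7],[0,0,0]],[[0,0,-0.5],[0,0,0]],[[0,0,0],[0,0,0]],[[0,0,0],[0,0,0]]]'
python3 - <<'E'
from h import *
o=telemetry.get_obs(); print(o['ee_pos'],o['ft_force'],o['moment'])
E
```

```text
t: 5.72
ee_pos: [0.5493, 0.0457, 0.0378]
tool_rot: [0.607, 0.794, -0.0, -0.0]
ft_force: [-0.2, -0.9, -0.1]
gripper_width: 0.44
t: 6.13
ee_pos: [0.5492, 0.046, 0.0358]
tool_rot: [0.607, 0.795, 0.0, 0.0]
ft_force: [-0.1, 0.3, 0.2]
gripper_width: 0.443
[0.54920103 0.04601761 0.03583809] [-0.10446241  0.25573008  0.18015076] [0.03399762 0.01602291 0.00216931]
```

```bash
python3 -m crank '[[[0,0,-0.7],[0,0,0]],[[0,0,-0.7],[0,0,0]],[[0,0,-0.5],[0,0,0]],[[0,0,0],[0,0,0]],[[0,0,0],[0,0,0]]]'; python3 -m crank '[[[0,0,-0.5],[0,0,0]],[[0,0,0],[0,0,0]],[[0,0,-0.3],[0,0,0]],[[0,0,0],[0,0,0]],[[0,0,0],[0,0,0]]]'
```

```text
t: 6.55
ee_pos: [0.5492, 0.046, 0.0338]
tool_rot: [0.607, 0.795, -0.0, -0.0]
ft_force: [-1.3, 0.4, -0.4]
gripper_width: 0.443
t: 6.97
ee_pos: [0.5492, 0.046, 0.0331]
tool_rot: [0.607, 0.795, 0.0, 0.0]
ft_force: [0.2, -0.5, -1.4]
gripper_width: 0.441
```

```bash
python3 -m crank '[[[0,0,-0.3],[0,0,0]],[[0,0,0],[0,0,0]],[[0,0,-0.3],[0,0,0]],[[0,0,0],[0,0,0]],[[0,0,0],[0,0,0]]]'; python3 -m crank '[[[0,0,-0.3],[0,0,0]],[[0,0,0],[0,0,0]],[[0,0,-0.3],[0,0,0]],[[0,0,0],[0,0,0]],[[0,0,0],[0,0,0]]]'
```

```text
t: 7.38
ee_pos: [0.5492, 0.046, 0.0329]
tool_rot: [0.607, 0.795, 0.0, 0.0]
ft_force: [-1.5, 0.2, 4.5]
gripper_width: 0.445
t: 7.8
ee_pos: [0.5493, 0.046, 0.0329]
tool_rot: [0.607, 0.795, 0.0, 0.0]
ft_force: [-4.4, -0.0, 11.0]
gripper_width: 0.442
```

```bash
python3 -m crank '[[[0,0,-0.0],[0,0,0]],[[0,0,0.4],[0,0,0]],[[0,0,0],[0,0,0]],[[0,0,0],[0,0,0]],[[0,0,0],[0,0,0]]]'
python3 - <<'E'
from h import *
o=telemetry.get_obs(); print(o['ee_pos'],o['ft_force'],o['moment'])
f=grab('scene'); save(f,'scene4.png',(310,215,390,275),10)
f=grab('top'); save(f,'top4.png',(210,170,370,290),5)
E
```

```text
t: 8.22
ee_pos: [0.5492, 0.046, 0.0329]
tool_rot: [0.607, 0.795, 0.0, 0.0]
ft_force: [-2.3, 0.1, 8.6]
gripper_width: 0.445
[0.54923711 0.04598614 0.03288767] [-2.26512184  0.14811021  8.64056679] [ 0.07550495  0.37607857 -0.01218855]
```

View pics/scene4.png

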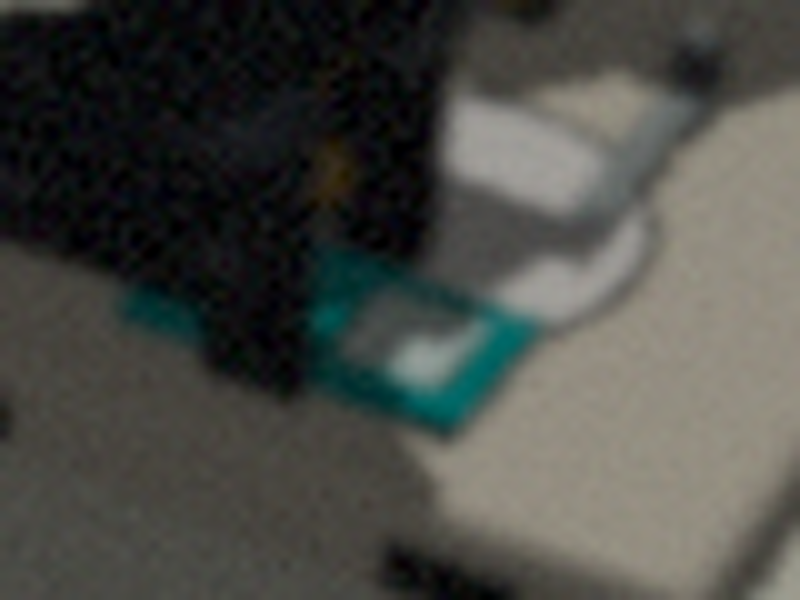

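View pics/top4.png

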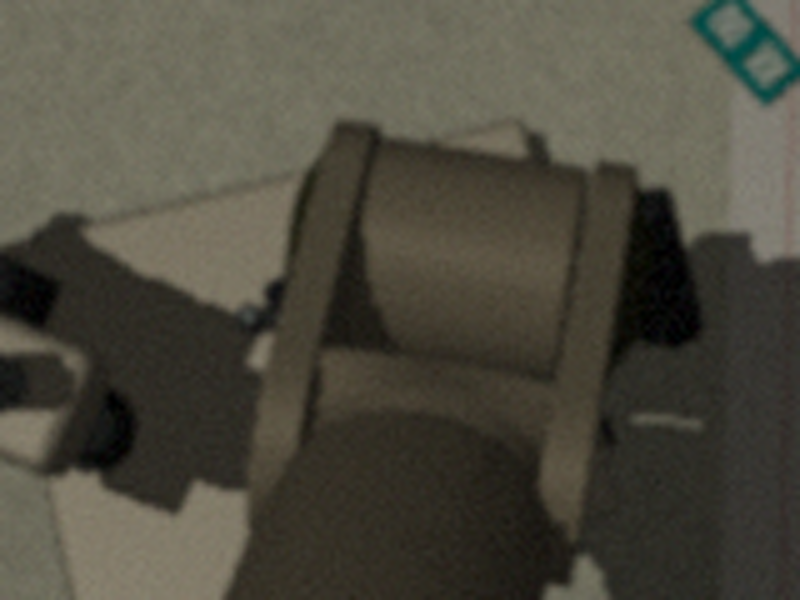

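The chamber lies flat in front of the clips. Its +x corners are at crop (545,322) and (449,418), and its front-left corner is at (122,300).

Run:
```python
from h import *
f=load('scene'); a=np.radians(15.2)
for u,v in((545,322),(449,418),(122,300)):
    P=onz(f,310+u/10-.45,215+v/10-.45,.036)[:2]*1000-[538.8,94.8]
    print(P@[np.cos(a),np.sin(a)],P@[-np.sin(a),np.cos(a)])
```

```text
39.852580706885384 -29.849458046286024
37.24306314740311 -68.41349809200925
-39.26875106871178 -68.06798080472753
```

```bash
python3 -m crank '[[[-1,4,0.3],[0,0,0]],[[-1,4,0],[0,0,0]],[[-1,4,0],[0,0,0]],[[-1,4,0],[0,0,0]],[[-1,4,0],[0,0,0]]]'
```

```text
t: 8.73
ee_pos: [0.5446, 0.0662, 0.0329]
tool_rot: [0.607, 0.795, 0.0, 0.001]
ft_force: [1.0, -2.5, 5.6]
gripper_width: 0.44
```

```bash
python3 -m crank '[[[-1,3.5,0],[0,0,0]],[[-1,3.5,0],[0,0,0]],[[-1,3.5,0],[0,0,0]],[[-1,3.5,0],[0,0,0]],[[-1,3.5,0],[0,0,0]]]'
```

```text
t: 9.15
ee_pos: [0.5398, 0.0834, 0.0329]
tool_rot: [0.607, 0.795, 0.0, 0.001]
ft_force: [1.2, -4.9, 4.7]
gripper_width: 0.444
```

```bash
python3 -m crank '[[[-0.8,3,0],[0,0,0]],[[-0.8,3,0],[0,0,0]],[[-0.8,2.5,0],[0,0,0]],[[-0.4,1.5,0],[0,0,0]],[[0,0,0],[0,0,0]]]'
python3 - <<'E'
from h import *
f=grab('scene'); save(f,'scene5.png',(310,205,390,265),10)
o=telemetry.get_obs(); print(o['ee_pos'],o['ft_force'],o['moment'],o['gripper_width'])
E
```

```text
t: 9.57
ee_pos: [0.5368, 0.0937, 0.0329]
tool_rot: [0.607, 0.795, 0.0, 0.001]
ft_force: [1.0, -3.0, 6.1]
gripper_width: 0.439
[0.53681751 0.09364671 0.03287903] [ 1.13128185 -1.72221993  6.27407405] [-0.39858716 -0.13352301 -0.05963971] 0.443173726482696
```

View pics/scene5.png

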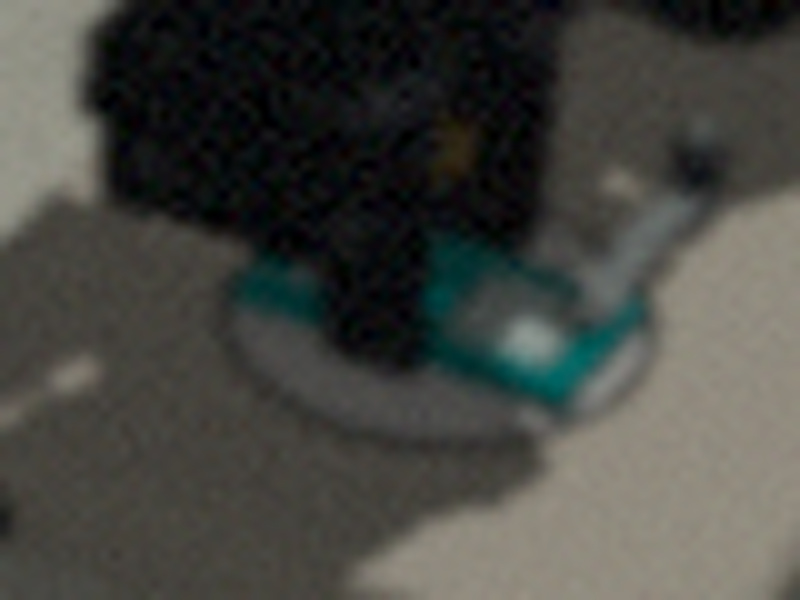

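Clip B's toe overlies the chamber at about (595,305). The chamber corners are at (568,397), (235,285) and (648,305). I'll check how well it is centred.

```bash
python3 - <<'E'
from h import *
f=load('scene'); a=np.radians(15.2)
for u,v in((648,305),(566,396),(235,283)):
    P=onz(f,310+u/10-.45,205+v/10-.45,.036)[:2]*1000-[538.8,94.8]
    print(P@[np.cos(a),np.sin(a)],P@[-np.sin(a),np.cos(a)])
E
python3 -m crank '[[[0,0,-0.1],[0,0,0]],[[0,0,-0.1],[0,0,0]],[[0,0,0],[0,0,0]],[[0,0,0],[0,0,0]],[[0,0,0],[0,0,0]]]'
```

```text
40.6704406177978 18.771917426253793
39.69017334254743 -19.547431526374925
-39.529441362722885 -19.367790122696107
t: 10.03
ee_pos: [0.5369, 0.0937, 0.0329]
tool_rot: [0.607, 0.795, 0.0, 0.001]
ft_force: [0.4, -2.4, 8.1]
gripper_width: 0.442
```

```bash
python3 -m crank '[[[0,0,0],[0,0,0]],[[0,0,0],[0,0,0]],[[0,0,0],[0,0,0]],[[0,0,0],[0,0,0]],[[0,0,0],[0,0,0]]]'; python3 -c "
from h import *
print(job.finish_job())"
```

```text
t: 10.45
ee_pos: [0.5369, 0.0937, 0.0329]
tool_rot: [0.607, 0.795, 0.0, 0.001]
ft_force: [0.4, -2.5, 7.8]
gripper_width: 0.446
the job is handed in; nothing more can be done
None
```

The chamber is on the stage under the spring clips, still gripped and pressed down with about 8 N. I handed the job in at about 10.5 s; the hand-in reports no verdict.

I gripped the middle-sized chamber across its width and laid it flat about 49 mm in front of the stage centre. I then slid it in under the clips with a light push of about 5–6 N.

**Position:** In the last scene picture, the chamber's corners put it within about 1 mm of the stage centre in x and y. It is square within roughly 1.5°, judged from hand-picked corners.

**Force:** The last downward push read 7.8 N, steady from the reading before. A small sideways push of about 2.5 N remains along the slide direction. While I was setting the chamber down, the push briefly reached about 11 N.

**Not confirmed:**
- **Clip A:** the gripper hid it in both views. I infer it bears on the chamber because the position and squareness fit.
- **Clip lift angles:** I could not measure these.
- **Bystanders:** I did not re-measure the slide box, jar or tube rack. No unexpected contact forces showed up.

**Disagreement:** The two cameras differed by about 1–3 mm on positions, and I used averages.

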